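Capsules into their jar and the right lid on every storage jar

TASK

The three blue storage jars have been washed and stand open on the worktop. Put both coffee capsules into the widest jar, then close every jar with the lid that fits it, fully home so that its wooden disc lies flat on the rim; leave the jars standing where they are and do not disturb the tin or the timer.

Things in the scene. Friction and masses are not known exactly. Their poses are not given: they have to be found in the camera images.
- wide_jar: the wide open storage jar: glossy blue stoneware, round, 128 mm outer diameter, 78 mm tall, loose, standing upright. Origin at the centre of its underside, z up. Round mouth 118 mm in diameter at the top, walls 5 mm thick, flat inner floor 6 mm above the origin. No room to open a gripper wide down inside it.
- medium_jar: the medium open storage jar: glossy blue stoneware, round, 100 mm outer diameter, 108 mm tall, loose, standing upright. Origin at the centre of its underside, z up. Round mouth 90 mm in diameter at the top, walls 5 mm thick, flat inner floor 6 mm above the origin.
- narrow_jar: the narrow open storage jar: glossy blue stoneware, round, 76 mm outer diameter, 126 mm tall, loose, standing upright. Origin at the centre of its underside, z up. Round mouth 66 mm in diameter at the top, walls 5 mm thick, flat inner floor 6 mm above the origin.
- wide_lid: the wide lid, lying on its plug: pale wooden disc 130 mm wide, 10 mm thick; centred on top an upright knob (25 mm wide, 26 mm tall); below a grey plug 14 mm deep, 109 mm wide, tapering to 98 mm at its underside. Origin: centre of the plug's underside, z up; disc top at 24 mm, knob top at 50 mm. Fits only the wide jar: seated, the disc lies on the rim and this origin is 64 mm above the jar's.
- medium_lid: the medium lid, lying on its plug: pale wooden disc 102 mm wide, 10 mm thick; centred on top an upright knob (25 mm wide, 26 mm tall); below a grey plug 14 mm deep, 81 mm wide, tapering to 70 mm at its underside. Origin: centre of the plug's underside, z up; disc top at 24 mm, knob top at 50 mm. Fits only the medium jar: seated, the disc lies on the rim and this origin is 94 mm above the jar's.
- narrow_lid: the narrow lid, lying on its plug: pale wooden disc 78 mm wide, 10 mm thick; centred on top an upright knob (25 mm wide, 26 mm tall); below a grey plug 14 mm deep, 57 mm wide, tapering to 46 mm at its underside. Origin: centre of the plug's underside, z up; disc top at 24 mm, knob top at 50 mm. Fits only the narrow jar: seated, the disc lies on the rim and this origin is 112 mm above the jar's.
- coffee_capsule_a: a coffee capsule: small plain white blunt dome, round, 37 mm in diameter at the flange on the worktop, narrowing to about 25 mm near the top, 28 mm tall, 12 g, loose. Origin at the centre of its underside, z up. It can be pinched across the dome with the fingertips close to the worktop. It may be let fall into the jar from its rim and lie any way up.
- coffee_capsule_b: a coffee capsule: small plain white blunt dome, round, 37 mm in diameter at the flange on the worktop, narrowing to about 25 mm near the top, 28 mm tall, 12 g, loose. Origin at the centre of its underside, z up. It can be pinched across the dome with the fingertips close to the worktop. It may be let fall into the jar from its rim and lie any way up.
- food_tin: a bystander: small green-labelled food tin, 57 mm in diameter, 72 mm tall, loose; origin at the centre of its underside, z up. Stays where it is.
- kitchen_timer: a bystander: white round kitchen timer, 63 mm in diameter, 52 mm tall, loose; origin at the centre of its underside, z up. Stays where it is.

How it is judged:
At the end, for the whole second after the job is handed in: Both capsules lie inside the wide jar; each jar stands upright on the worktop and carries its own lid, centred within 8 mm, within 3 mm of seated height and level with the jar within 0.06 rad; all are at rest (horizontal distance between wide_lid and wide_jar below 0.008 m and z of wide_lid in the frame of wide_jar between 0.061 and 0.067 m and angle between the z axis of wide_lid and the z axis of wide_jar, either way round below 0.06 rad and angle between each of wide_jar, medium_jar, narrow_jar's own z axis and vertical below 0.06 rad and angle between each of wide_lid, medium_lid, narrow_lid's own z axis and vertical below 0.1 rad and height (world z) of each of wide_jar, medium_jar, narrow_jar below 0.006 m and linear speed of each of wide_lid, wide_jar, medium_lid, medium_jar, narrow_lid, narrow_jar, coffee_capsule_a, coffee_capsule_b below 0.02 m/s and horizontal distance between medium_lid and medium_jar below 0.008 m and z of medium_lid in the frame of medium_jar between 0.091 and 0.097 m and angle between the z axis of medium_lid and the z axis of medium_jar, either way round below 0.06 rad and horizontal distance between narrow_lid and narrow_jar below 0.008 m and z of narrow_lid in the frame of narrow_jar between 0.109 and 0.115 m and angle between the z axis of narrow_lid and the z axis of narrow_jar, either way round below 0.06 rad and horizontal distance between each of coffee_capsule_a, coffee_capsule_b and wide_jar below 0.06 m and z of coffee_capsule_a in the frame of wide_jar between 0 and 0.068 m and z of coffee_capsule_b in the frame of wide_jar between 0 and 0.068 m); the robot touches nothing.
It fails at once if the wide jar is tipped by more than 25 degrees or pushed more than 5 cm from where it stood (angle between wide_jar's own z axis and vertical above 0.44 rad or distance of wide_jar from where it was at the start of the episode above 0.05 m).
It fails at once if the medium jar is tipped by more than 25 degrees or pushed more than 5 cm from where it stood (angle between medium_jar's own z axis and vertical above 0.44 rad or distance of medium_jar from where it was at the start of the episode above 0.05 m).
It fails at once if the narrow jar is tipped by more than 25 degrees or pushed more than 5 cm from where it stood (angle between narrow_jar's own z axis and vertical above 0.44 rad or distance of narrow_jar from where it was at the start of the episode above 0.05 m).
It fails at once if the food tin is knocked over or moved more than 3 cm (angle between food_tin's own z axis and vertical above 0.5 rad or distance of food_tin from where it was at the start of the episode above 0.03 m).
It fails at once if the kitchen timer is knocked over or moved more than 3 cm (angle between kitchen_timer's own z axis and vertical above 0.5 rad or distance of kitchen_timer from where it was at the start of the episode above 0.03 m).
It also fails if it takes over 125 s, if anything falls off the work surface, if the arm or the gripper's body presses on something with over 40 N, if the wrist force passes 120 N, or if a joint passes its speed limit or range.

ROBOT

A 7-joint arm with a two-finger parallel gripper is mounted at the origin on a cart in front of the work surface, level with it; the furniture and walls round the work are solid. World frame = base frame: x ahead of the robot, y to its left, z up, the work surface at z = 0. Lengths are in m, angles in rad, forces in N, time in s.
With the tool pointing down it reaches from about 0.375 to 0.925 m from the base axis. Payload 3.1 kg.
Tool frame: the origin (TCP) lies on the centre line of the jaws, within the pads' length; the fingertips stand 14 mm ahead of it and the grasp point (between the pads) lies 5 mm behind it (r.tips_ahead is the z of the fingertips in the tool frame, in m); z points along the fingers, y is the line along which they close (so a half turn about z gives the same grasp; the last joint's range is limited). The gripper opens to 85 mm and grips with 20 to 120 N. Pads are 22 mm wide; open, the fingers measure 114 mm over their backs; the gripper's body (76 mm by 85 mm) begins 54 mm behind the grasp point. The pads swing forward as they close: fully open they stand 13 mm farther back than shut.
Start: joints at [-1.285, 0.383, 0.044, 1.598, -0.018, 1.161, -0.05], TCP at [0.243, 0.603, 0.245] pointing down, gripper open.
Joint ranges: [-2.61, 2.61], [-0.41, 2.15], [-1.48, 1.57], [0, 2.5], [-1.57, 4.71], [0.05, 1.97], [-2.85, 2.85]. Speed limits (rad/s): [2.79, 2.79, 3.14, 3.14, 3.14, 3.14, 3.14].

INTERFACE

Orientations are given as [roll, pitch, yaw] about the fixed x, y, z axes, in that order (R = Rz(yaw) Ry(pitch) Rx(roll)).
In Python, from cell import r gives the robot as it stands. The module is installed in compiled form; this text tells all that it offers. Calls block until the motion is done:
- r.movep(position, orientation): joint-space move of the TCP to a pose.
- r.line_to(position, attitude=None, feed=0.15): straight line of the TCP; attitude=None keeps the orientation; feed is the mean speed in m/s.
- r.move_joints(angles): joint-space move.
- r.move_gripper(opening): finger opening in m; the grip force is fixed at half the most; returns when the fingers have stopped.
- r.wait(seconds).
- r.inverse_kinematics(position, orientation): joint angles nearest the present ones, or None.
- r.read_camera(name): name is "side" or "top" or "wrist"; returns (picture, depth): 384x512x3 uint8, red, green, blue; 384x512 float32, m along the optical axis (not along the pixel's ray), 0 where there is no reading.
- r.camera_info(name): a dict with "mtx" (3x3 intrinsics, pixels), "dist_coeffs" ([k1, k2, p1, p2, k3] as OpenCV has them; the pictures are not rectified), "R" (3x3) and "t" (3): a world point X has camera coordinates R X + t. Camera axes: x right, y down, z forward; pixel columns grow to the right and rows downward; lengths in m; the calibration is good to about 2 mm. A picture is of the moment at which its call begins: read the wrist's pose just before it. camera_info takes no time and is no camera call; for the wrist camera it gives the pose at the moment of the call.
A pose or a line that the arm cannot do raises r.IKError and nothing moves.
- r.hand_in(): hands the job in; it is judged then, once.
Readings, each from a call of its own:
- r.read_t(): time.
- r.read_q(): joint angles.
- r.read_qvel(): joint speeds.
- r.read_effort(): joint torques, N m.
- r.read_eef_pos(): TCP position.
- r.read_eef_rot(): TCP orientation.
- r.read_ft_force(): force on the tool from outside, world axes, zero at the start.
- r.read_wrist_torque(): the same for the moment, N m.
- r.read_grip_width(): finger opening in m.
- r.read_grip_force(): force on a finger pad.
Only numpy, scipy, OpenCV 4.12 (cv2) and the standard library are available. Lean on these libraries where they do the work, as an engineer would, in place of code of your own. Each camera call takes 0.05 s, during which the arm holds its last target. There are 200 camera calls.

## Working session

There is one attempt and no reset: what is moved stays moved. The work goes in short steps, each a Python script; the robot and the scene stay as the last script left them, time stands still between calls to the robot, and variables do not carry over. Pictures are saved under pics/ and viewed, at most 14 in all, crops included, and the job is handed in when it is done.

```bash
mkdir -p pics
python3 - <<'E'
from cell import r
import cv2,numpy as np
for n in("top","side"):
    p,d=r.read_camera(n); cv2.imwrite(f"pics/{n}0.png",p[:,:,::-1]); np.savez(f"/tmp/{n}0.npz",p=p,d=d)
    i=r.camera_info(n); print(n,i, (d>0).mean())
print(r.read_t(),r.read_eef_pos(),r.read_eef_rot(),r.tips_ahead)
E
```

```text
top {'mtx': array([[413.24514817,   0.        , 256.33180466],
       [  0.        , 413.24514817, 196.12200625],
       [  0.        ,   0.        ,   1.        ]]), 'dist_coeffs': array([-0.07057052,  0.        ,  0.        ,  0.        ,  0.        ]), 'R': array([[ 0.02172513, -0.99969315, -0.01190021],
       [-0.99666914, -0.0207205 , -0.07887511],
       [ 0.07860433,  0.01357414, -0.99681347]]), 't': array([0.07386256, 0.50667205, 1.04917434])} 0.9961293538411459
side {'mtx': array([[377.33788487,   0.        , 259.50654958],
       [  0.        , 377.33788487, 188.93754765],
       [  0.        ,   0.        ,   1.        ]]), 'dist_coeffs': array([-0.04523888,  0.        ,  0.        ,  0.        ,  0.        ]), 'R': array([[-0.8890701 ,  0.45755972, -0.01390924],
       [ 0.40373544,  0.76944045, -0.49493343],
       [-0.21575927, -0.44564616, -0.86881957]]), 't': array([ 0.42173846, -0.22790642,  1.4238124 ])} 0.9956461588541666
0.1 [0.24306515 0.60194431 0.24399453] [-3.13916830e+00  1.19073951e-04  2.75786400e+00] 0.014
```

View pics/top0.png

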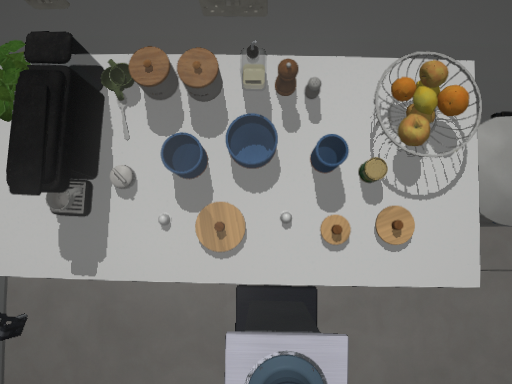

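View pics/side0.png

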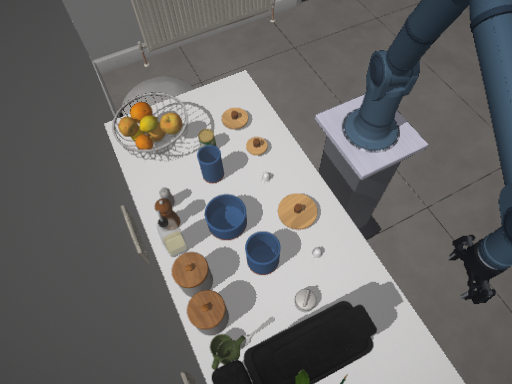

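The top view shows the jars at wide (251,140), medium (184,155) and narrow (330,152). The lids are at wide (220,227), narrow (336,230) and medium (395,225), and the capsules at (164,219) and (286,217). The tin is at (374,170) and the timer at (122,176). The side view shows all of them as well, so I'll measure in both.

```bash
cat > h.py <<'E'
import numpy as np,cv2
from scipy.optimize import least_squares
def cloud(d,i):
    "world point of every pixel from depth and calibration"
    v,u=np.indices(d.shape); uv=np.stack([u,v],-1).reshape(-1,1,2).astype(np.float64)
    n=cv2.undistortPoints(uv,i["mtx"],i["dist_coeffs"]).reshape(*d.shape,2)
    c=np.dstack([n*d[...,None],d]).astype(float)
    return (c-i["t"])@i["R"]
def circle(P):
    f=lambda q:np.hypot(P[:,0]-q[0],P[:,1]-q[1])-q[2]
    return least_squares(f,[*P[:,:2].mean(0),.04],loss="soft_l1",f_scale=.002).x
def project(X,i): return cv2.projectPoints(np.atleast_2d(np.float64(X)),cv2.Rodrigues(i["R"])[0],i["t"],i["mtx"],i["dist_coeffs"])[0].reshape(-1,2)
HI=dict(wide_jar=(.07,.1),medium_jar=(.1,.125),narrow_jar=(.118,.14),wide_lid=(.016,.034),medium_lid=(.016,.034),narrow_lid=(.016,.034),cap_a=(.006,.04),cap_b=(.006,.04),tin=(.06,.09),timer=(.03,.07))
RAD=dict(wide_jar=.064,medium_jar=.05,narrow_jar=.038,wide_lid=.065,medium_lid=.051,narrow_lid=.039,cap_a=.0185,cap_b=.0185,tin=.029,timer=.032)
def measure(W,k,xy):
    "centre from top-surface points near xy: circle through the outline of their footprint"
    lo,hi=HI[k]; m=(W[...,2]>lo)&(W[...,2]<hi)&(np.hypot(W[...,0]-xy[0],W[...,1]-xy[1])<RAD[k]+.02)
    P=W[m]
    if len(P)<15: return None
    if k[:3]!="cap":
        h=cv2.convexHull((P[:,:2]*1e4).astype(np.float32)).reshape(-1,2)/1e4; c,rad=cv2.minEnclosingCircle((h*1e3).astype(np.float32))
        q=circle(h); knob=W[(W[...,2]>.04)&(np.hypot(W[...,0]-xy[0],W[...,1]-xy[1])<.03)] if "lid" in k else P
        return *q, np.median(P[:,2]), *(knob[:,:2].mean(0) if len(knob) else (0,0)), knob[:,2].max() if len(knob) else 0
    T=P[P[:,2]>np.percentile(P[:,2],60)]
    return *T[:,:2].mean(0),0,P[:,2].max(),*P[:,:2].mean(0),len(P)
PX=dict(wide_jar=(251,140),medium_jar=(184,155),narrow_jar=(330,152),wide_lid=(220,227),medium_lid=(395,225),narrow_lid=(336,230),cap_a=(164,219),cap_b=(286,217),tin=(374,170),timer=(122,176))
def ray(px,i,z):
    n=cv2.undistortPoints(np.float64([[px]]),i["mtx"],i["dist_coeffs"]).ravel(); D=np.array([*n,1])@i["R"]; C=-i["t"]@i["R"]
    return C+D*(z-C[2])/D[2]
E
python3 - <<'E'
from cell import r
from h import *
np.set_printoptions(precision=4,suppress=True)
ii={n:r.camera_info(n) for n in("top","side","wrist")}
W={n:cloud(np.load(f"/tmp/{n}0.npz")["d"],ii[n]) for n in("top","side")}
w=ii["wrist"]; print("wrist C",-w["R"].T@w["t"],w["R"],w["mtx"][0])
for n in W: print("table",n,np.median(W[n][(W[n][...,0]>.4)&(W[n][...,0]<.8)&(abs(W[n][...,1])<.3)&(abs(W[n][...,2])<.02)][:,2]))
for k,p in PX.items():
    xy=ray(p,ii["top"],np.mean(HI[k]))
    for n in W:
        q=measure(W[n],k,xy); print(k,n,np.array(q) if q else q)
E
```

```text
wrist C [0.1778 0.6285 0.3738] [[ 0.3742  0.9273 -0.0031]
 [ 0.8924 -0.3592  0.273 ]
 [ 0.2521 -0.1049 -0.962 ]] [319.6402   0.     250.8455]
table top -0.00012844027069276016
table side -0.000801727940965023
wide_jar top [0.6434 0.0993 0.0648 0.0773 0.6458 0.0997 0.0829]
wide_jar side [0.645  0.0992 0.0648 0.0763 0.6461 0.098  0.0818]
medium_jar top [0.5988 0.267  0.051  0.1071 0.5998 0.2681 0.1123]
medium_jar side [0.6003 0.2658 0.0508 0.1061 0.6001 0.2661 0.1111]
narrow_jar top [ 0.6095 -0.0922  0.0384  0.1252  0.6096 -0.0923  0.1311]
narrow_jar side [ 0.6115 -0.0916  0.0382  0.1243  0.6118 -0.089   0.1289]
wide_lid top [0.4239 0.1766 0.0644 0.0236 0.424  0.176  0.0541]
wide_lid side [0.4259 0.1765 0.0645 0.0232 0.427  0.1774 0.0559]
medium_lid top [ 0.4383 -0.2742  0.05    0.0242  0.4396 -0.2734  0.0532]
medium_lid side [ 0.4417 -0.2727  0.0511  0.0218  0.4412 -0.2716  0.0511]
narrow_lid top [ 0.424  -0.1192  0.0371  0.024   0.4237 -0.1195  0.0531]
narrow_lid side [ 0.4246 -0.1205  0.0385  0.0236  0.4264 -0.1184  0.0532]
cap_a top [ 0.4391  0.3264  0.      0.0301  0.4385  0.3246 97.    ]
cap_a side [ 0.4419  0.3265  0.      0.0308  0.4438  0.3289 72.    ]
cap_b top [ 0.4518  0.0072  0.      0.0318  0.4506  0.0075 94.    ]
cap_b side [ 0.4533  0.0075  0.      0.0286  0.4561  0.0109 58.    ]
tin top [ 0.5766 -0.2107  0.0285  0.0695  0.5762 -0.2107  0.0762]
tin side [ 0.5793 -0.2104  0.0287  0.0667  0.5801 -0.2096  0.0744]
timer top [0.5485 0.4378 0.0304 0.038  0.5482 0.4355 0.0553]
timer side [0.5508 0.4396 0.0296 0.0371 0.552  0.4399 0.0558]
```

Both views agree to 2–3 mm, and the measured heights match the text. Next I check reach, then go over capsule A and look from close by.

```bash
cat >> h.py <<'E'
XY=dict(wide_jar=(.6445,.099),medium_jar=(.5997,.2665),narrow_jar=(.6107,-.0917),wide_lid=(.425,.1766),medium_lid=(.4403,-.2732),narrow_lid=(.4247,-.1195),cap_a=(.4405,.3265),cap_b=(.4525,.0074))
E
python3 - <<'E'
from cell import r
from h import *
np.set_printoptions(precision=3,suppress=True)
for k,(x,y) in XY.items():
    for yaw in (np.pi,np.pi/2,0,-np.pi/2):
        z=.02 if k[:3]=="cap" else .04
        q=r.inverse_kinematics([x,y,z],[np.pi,0,yaw]); q2=r.inverse_kinematics([x,y,.26],[np.pi,0,yaw])
        print(k,round(yaw,2),q is not None and np.array(q), q2 is not None and np.array(q2))
r.move_gripper(.06)
x,y=XY["cap_a"]
r.movep([x,y,.20],[np.pi,0,np.pi])
i=r.camera_info("wrist");p,d=r.read_camera("wrist"); cv2.imwrite("pics/w1.png",p[:,:,::-1])
W=cloud(d,i); print(measure(W,"cap_a",XY["cap_a"]),project([x,y,.028],i), r.read_t(), r.read_eef_pos(),r.read_grip_width())
E
```

```text
wide_jar 3.14 [-0.433  0.637  0.284  1.728 -0.232  0.81   1.53 ] [-0.538  0.394  0.419  1.592 -0.169  1.191  1.485]
wide_jar 1.57 [-0.676  0.711  0.617  1.741 -0.521  0.86   0.175] [-0.719  0.435  0.666  1.601 -0.283  1.204  0.004]
wide_jar 0 [-0.665  0.706  0.6    1.74  -0.506  0.856 -1.407] [-0.767  0.452  0.735  1.603 -0.318  1.21  -1.538]
wide_jar -1.57 [ 0.613  1.088 -1.257  1.675  1.096  1.245  2.238] [ 0.614  0.711 -1.246  1.534  0.679  1.39   2.459]
medium_jar 3.14 [-0.612  0.632  0.172  1.712 -0.14   0.81   1.194] [-0.666  0.388  0.239  1.574 -0.097  1.191  1.163]
medium_jar 1.57 [-0.793  0.664  0.412  1.722 -0.342  0.827 -0.225] [-0.84   0.409  0.47   1.583 -0.195  1.196 -0.331]
medium_jar 0 [-0.903  0.701  0.564  1.728 -0.476  0.853 -1.696] [-0.977  0.443  0.661  1.59  -0.285  1.207 -1.831]
medium_jar -1.57 [-0.395  0.629 -0.112  1.7    0.09   0.817  2.594] [-0.489  0.384  0.01   1.565 -0.004  1.193  2.664]
narrow_jar 3.14 [-0.365  0.644  0.573  1.829 -0.467  0.807  2.018] [-0.54   0.388  0.791  1.693 -0.295  1.184  1.897]
narrow_jar 1.57 [-0.38   0.65   0.594  1.829 -0.48
[... 2097 characters left out ...]
134  2.422]
cap_b 3.14 [-0.524  0.41   0.466  2.222 -0.336  0.575  1.763] [-0.741 -0.044  0.627  2.059  0.029  1.119  1.444]
cap_b 1.57 [-0.637  0.438  0.596  2.226 -0.441  0.591  0.287] [-0.817 -0.051  0.701  2.061  0.037  1.119 -0.132]
cap_b 0 [-0.891  0.56   0.905  2.235 -0.732  0.675 -1.026] [-0.843 -0.053  0.727  2.062  0.039  1.12  -1.705]
cap_b -1.57 [-1.167  1.075  1.363  2.242 -1.277  1.118 -2.188] [-1.512 -0.298  1.272  2.074  0.309  1.175  2.767]
(np.float64(0.4402778108458192), np.float64(0.3278950722597559), 0, np.float64(0.030895259306799323), np.float64(0.43768360650266835), np.float64(0.3278630625099935), 643) [[248.64  176.675]] 1.8167 [0.44  0.329 0.2  ] 0.06016810853654538
```

View pics/w1.png

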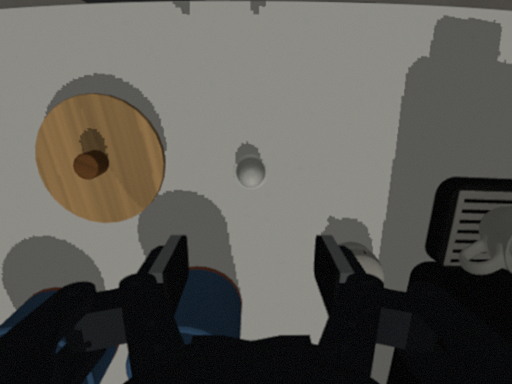

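The wrist view shows capsule A clear between the fingers at (251,172), measured at (0.440, 0.328) with its top at about 29 mm. The wide lid is on the left with its knob at (90,163). Now I grasp the capsule and drop it in.

```bash
cat >> h.py <<'E'
def look(r,k,guess):
    "one wrist look: (measure tuple)"
    i=r.camera_info("wrist");p,d=r.read_camera("wrist"); return measure(cloud(d,i),k,guess),p
E
python3 - <<'E'
from cell import r
from h import *
D=[np.pi,0,np.pi]
print(r.read_eef_pos())
x,y=.4403,.3275
r.line_to([x,y,.05],D); r.line_to([x,y,.018],D,feed=.06); print(r.read_eef_pos(),r.read_ft_force())
r.move_gripper(.015); print("grip",r.read_grip_width(),r.read_grip_force(),r.read_ft_force())
r.line_to([x,y,.2],D); print(r.read_grip_width(),r.read_grip_force())
X,Y=XY["wide_jar"]
r.movep([X-.06,Y,.2],D)
q,p=look(r,"wide_jar",XY["wide_jar"]); cv2.imwrite("pics/w2.png",p[:,:,::-1]); print(np.round(q,4),r.read_eef_pos(),r.read_grip_width(),r.read_t())
E
```

```text
[0.43975178 0.32858422 0.20035346]
[0.44024136 0.32739361 0.01770959] [ 1.00787768 -0.84945083  0.98308898]
grip 0.028945958816566066 57.13901053997688 [-0.9485705  -0.82567281  5.22430746]
0.028908736135447526 56.64199210354127
[0.6444 0.1009 0.0648 0.0787 0.6332 0.1005 0.0813] [0.58357023 0.1022155  0.19957924] 0.029186362906358853 6.5167
```

View pics/w2.png

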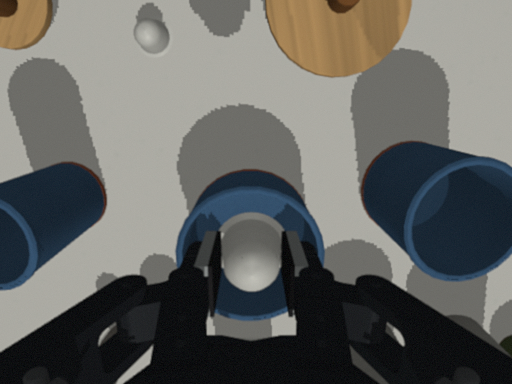

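The wrist view shows the capsule held between the pads at (250,255) above the wide jar. The rim measures (0.644, 0.100). I release it just inside the rim, offset towards the near side, then go for capsule B.

Run:
```python
from cell import r
from h import *
D=[np.pi,0,np.pi]
X,Y=.644,.100
r.line_to([X-.022,Y,.2],D); r.line_to([X-.022,Y,.085],D); print(r.read_eef_pos(),r.read_ft_force())
r.move_gripper(.045); r.line_to([X-.022,Y,.2],D)
r.movep([*XY["cap_b"],.2],D); r.move_gripper(.06); r.wait(.2)
q,p=look(r,"cap_b",XY["cap_b"]); print(q,r.read_eef_pos())
x,y=q[:2]; assert np.hypot(x-.4525,y-.0074)<.006
r.line_to([x,y,.05],D); r.line_to([x,y,.018],D,feed=.06)
r.move_gripper(.015); print("grip",r.read_grip_width(),r.read_grip_force())
r.line_to([x,y,.2],D); r.movep([X+.022,Y,.2],D); r.wait(.2)
print(r.read_grip_width(),r.read_eef_pos())
r.line_to([X+.022,Y,.085],D); r.move_gripper(.045); print(r.read_ft_force()); r.line_to([X+.022,Y,.2],D)
r.movep([X-.14,Y,.26],D); r.wait(.2)
q,p=look(r,"wide_jar",(X,Y)); cv2.imwrite("pics/w3.png",p[:,:,::-1]); print(np.round(q,4),r.read_t())
```

```text
[0.62288441 0.10008616 0.08609247] [0.30477583 0.35522066 0.08040547]
(np.float64(0.45250342126827786), np.float64(0.008246641752234973), 0, np.float64(0.031171786504189388), np.float64(0.44957760920975404), np.float64(0.008114333182279467), 647) [0.45264753 0.00747643 0.19994766]
grip 0.028625721324478787 56.38586281649623
0.029396774164671804 [0.66519587 0.09854142 0.20060084]
[0.16873165 0.01675848 0.26518717]
[0.6435 0.101  0.0643 0.0783 0.6461 0.0989 0.0814] 18.225
```

View pics/w3.png

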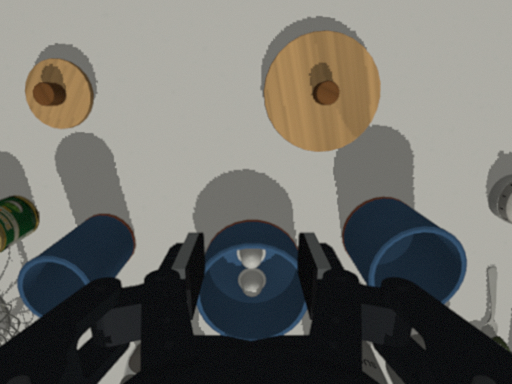

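Both capsules lie in the wide jar, at (250,258) and (252,282). Now the wide lid.

```bash
cat >> h.py <<'E'
def pick_lid(r,k,D,zl=.24):
    g=XY[k]; r.movep([*g,zl],D); r.move_gripper(.05); r.wait(.3)
    q,p=look(r,k,g); cv2.imwrite(f"pics/pre_{k}.png",p[:,:,::-1])
    print(k,np.round(q,4),r.read_eef_pos()); x,y=q[:2]; assert np.hypot(x-g[0],y-g[1])<.007
    r.line_to([x,y,.075],D); r.line_to([x,y,.042],D,feed=.06); print("ft",r.read_ft_force())
    r.move_gripper(.01); print("grip",r.read_grip_width(),r.read_grip_force(),r.read_ft_force())
    r.line_to([x,y,.25],D,feed=.12); print("lifted",r.read_grip_width(),r.read_ft_force())
E
python3 - <<'E'
from cell import r
from h import *
D=[np.pi,0,np.pi]
pick_lid(r,"wide_lid",D)
i=r.camera_info("top");p,d=r.read_camera("top");W=cloud(d,i)
m=np.hypot(W[...,0]-.644,W[...,1]-.1)<.05; print("inside zmax",np.percentile(W[m][:,2],[50,95,99,100]))
cv2.imwrite("pics/top1.png",p[:,:,::-1])
i=r.camera_info("wrist");p,d=r.read_camera("wrist");cv2.imwrite("pics/w4.png",p[:,:,::-1]); print(r.read_t())
E
```

```text
wide_lid [0.4255 0.1781 0.0646 0.0252 0.4117 0.1766 0.3255] [0.42516949 0.17639996 0.2400168 ]
ft [ 0.3527219  -0.1435393   0.75445096]
grip 0.02257244227855016 59.02978930156678 [-0.44662924 -0.39478625  2.83728538]
lifted 0.022922596567754087 [ 0.74997049 -0.11170446 -2.118026  ]
inside zmax [0.00640908 0.03178958 0.0347225  0.03807809]
23.6167
```

View pics/w4.png

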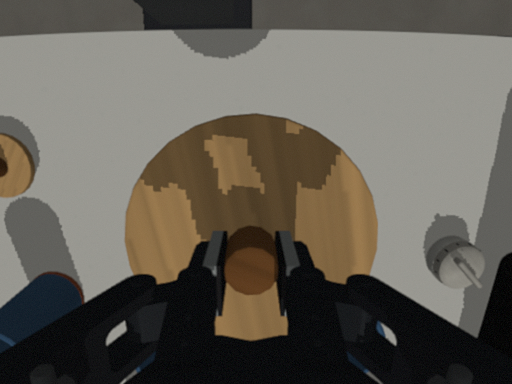

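The lid is held level by its knob at (250,260), and the capsules stay below 38 mm, clear of the plug. Now I place it.

```bash
cat >> h.py <<'E'
def place_lid(r,xy,zseat,D):
    x,y=xy; z=zseat+.042
    r.movep([x,y,.27],D); r.wait(.2); r.line_to([x,y,z+.03],D); r.wait(.2); f0=r.read_ft_force(); print("above",r.read_eef_pos())
    for dz in (.016,.01,.005,.002,.0):
        r.line_to([x,y,z+dz],D,feed=.04); f=r.read_ft_force()-f0; print("dz",dz,np.round(f,1),np.round(r.read_eef_pos(),4))
        if f[2]>12: break
    r.move_gripper(.05); r.line_to([x,y,z+.12],D)
E
python3 - <<'E'
from cell import r
from h import *
D=[np.pi,0,np.pi]
place_lid(r,(.644,.1003),.064,D)
pick_lid(r,"narrow_lid",D)
i=r.camera_info("top");p,d=r.read_camera("top");W=cloud(d,i); cv2.imwrite("pics/top2.png",p[:,:,::-1])
m=(np.hypot(W[...,0]-.644,W[...,1]-.1)<.08)&(W[...,2]>.07)&(W[...,2]<.1); P=W[m]
print("lid disc",circle(cv2.convexHull((P[:,:2]*1e3).astype(np.float32)).reshape(-1,2)/1e3),np.median(P[:,2]))
P=P[np.hypot(P[:,0]-.644,P[:,1]-.1)<.06]; c,*_=np.linalg.lstsq(np.c_[P[:,:2]-[.644,.1],np.ones(len(P))],P[:,2],rcond=None); print("plane",c)
print(measure(W,"narrow_jar",XY["narrow_jar"]),r.read_t())
E
```

```text
above [0.64491835 0.10039125 0.13734895]
dz 0.016 [-0.4 -1.3 -1.4] [0.6436 0.1002 0.1214]
dz 0.01 [ 0.4 -0.5 -0.3] [0.6437 0.1003 0.1155]
dz 0.005 [ 0.3 -0.  -0.2] [0.6436 0.1003 0.1106]
dz 0.002 [-0.  -0.4 -0.8] [0.6438 0.1003 0.1077]
dz 0.0 [-1.5 -0.7  2.8] [0.6445 0.1004 0.1068]
narrow_lid [ 0.424  -0.1188  0.0386  0.0252  0.4112 -0.1197  0.3255] [ 0.42472731 -0.11947808  0.23996554]
ft [0.31401524 0.01121188 0.11441982]
grip 0.022739344546554813 58.92424027319066 [-1.5319054   1.05772588  4.6362003 ]
lifted 0.02284738071516538 [-0.21994325 -0.44225658 -0.13489795]
lid disc [0.64274498 0.09911798 0.06458373] 0.08767144927842505
plane [-0.0010961  -0.0009732   0.08774489]
(np.float64(0.6094242622805721), np.float64(-0.09227063983422025), np.float64(0.038433844143112524), np.float64(0.12524608050209762), np.float64(0.6101544658353517), np.float64(-0.09227543454134768), np.float64(0.13153147631988918)) 34.875
```

View pics/top2.png

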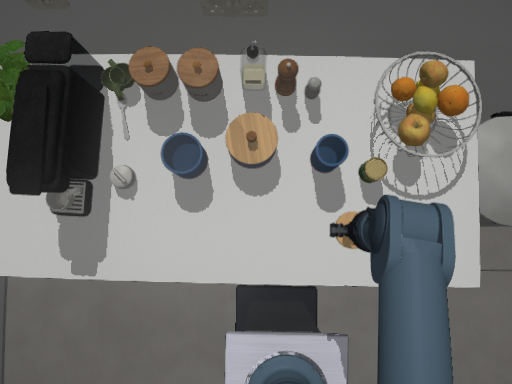

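The wide lid lies flat on its jar: disc top at 87.7 mm, level to about 1 mrad, seen at (251,139). The narrow lid is in the hand and its jar hasn't moved. Next I place that, then do the medium lid.

Run:
```python
from cell import r
from h import *
D=[np.pi,0,np.pi]
place_lid(r,(.6107,-.0917),.112,D)
D=[np.pi,0,np.pi/2]
r.movep([.50,-.20,.28],D)
pick_lid(r,"medium_lid",D)
r.movep([.44,-.1,.28],D)
i=r.camera_info("top");p,d=r.read_camera("top");W=cloud(d,i); cv2.imwrite("pics/top3.png",p[:,:,::-1])
m=(np.hypot(W[...,0]-.6107,W[...,1]+.0917)<.06)&(W[...,2]>.12)&(W[...,2]<.145); P=W[m]
print("lid disc",circle(cv2.convexHull((P[:,:2]*1e3).astype(np.float32)).reshape(-1,2)/1e3),np.median(P[:,2]))
P=P[np.hypot(P[:,0]-.6107,P[:,1]+.0917)<.036]; c,*_=np.linalg.lstsq(np.c_[P[:,:2]-[.6107,-.0917],np.ones(len(P))],P[:,2],rcond=None); print("plane",c)
for k in("medium_jar",): print(measure(W,k,XY[k]))
print(r.read_grip_width(),r.read_t())
```

```text
above [ 0.61168883 -0.09196324  0.18545964]
dz 0.016 [ 0.2 -0.7  0.2] [ 0.6104 -0.0917  0.1695]
dz 0.01 [ 1.2 -0.6  0.1] [ 0.6104 -0.0916  0.1636]
dz 0.005 [ 1.1 -0.6 -0. ] [ 0.6104 -0.0917  0.1586]
dz 0.002 [1.2 0.4 0.2] [ 0.6105 -0.0917  0.1558]
dz 0.0 [0.6 0.3 3.9] [ 0.6113 -0.0918  0.1546]
medium_lid [ 0.438  -0.2734  0.0506  0.0253  0.4405 -0.2602  0.3257] [ 0.44052313 -0.27301457  0.24006697]
ft [-0.38277769  0.27074174  0.64655522]
grip 0.02238766546475929 58.87169614434242 [-0.86496819  0.46758508  4.40788582]
lifted 0.023040459581330358 [-0.89128002  0.39658905 -0.11623586]
lid disc [ 0.60942895 -0.09208897  0.03841015] 0.13579803571866017
plane [ 0.00067578 -0.0020692   0.13607899]
(np.float64(0.5987828612549361), np.float64(0.2668929733131663), np.float64(0.05103338237373933), np.float64(0.10685041783141444), np.float64(0.599988626256636), np.float64(0.2681168920591643), np.float64(0.11203905575912919))
0.022431075734108345 46.9083
```

View pics/top3.png

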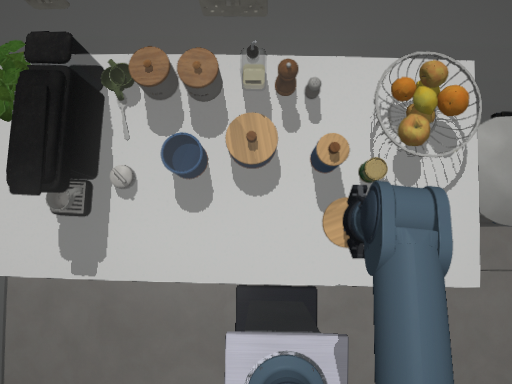

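The narrow lid is seated: disc top at 136 mm, level, seen at (332,149). The medium lid is held at (345,222), so I place it on the medium jar and check all three.

Run:
```python
from cell import r
from h import *
D=[np.pi,0,np.pi/2]
r.movep([.46,.12,.28],D)
place_lid(r,(.5997,.2665),.094,D)
r.line_to([.45,.30,.30],D,feed=.25); r.movep([.243,.603,.30],[np.pi,0,2.758]); r.wait(.5)
for n in("top","side"):
    i=r.camera_info(n);p,d=r.read_camera(n);W=cloud(d,i); cv2.imwrite(f"pics/{n}4.png",p[:,:,::-1])
    for k,z in(("wide_jar",.088),("medium_jar",.118),("narrow_jar",.136)):
        c=np.array(XY[k]); m=(np.hypot(*(W[...,:2]-c).transpose(2,0,1))<RAD[k]-.004)&(abs(W[...,2]-z)<.01); P=W[m]
        print(n,k,P.mean(0),np.linalg.lstsq(np.c_[P[:,:2]-c,np.ones(len(P))],P[:,2],rcond=None)[0])
    for k,g in(("tin",(.578,-.2105)),("timer",(.55,.438))): print(k,np.round(measure(W,k,g),4))
print(r.read_t())
```

```text
above [0.60069241 0.2668289  0.16754772]
dz 0.016 [-0.6 -0.1 -0.9] [0.5993 0.2664 0.1514]
dz 0.01 [-0.6 -0.1 -0.7] [0.5994 0.2664 0.1456]
dz 0.005 [-0.9  0.4  0.7] [0.5994 0.2664 0.1406]
dz 0.002 [-0.9  0.7 -0.8] [0.5995 0.2664 0.1377]
dz 0.0 [-1.6  0.6  3.7] [0.6001 0.2667 0.1368]
top wide_jar [0.64401598 0.09901999 0.08779728] [-0.00233034  0.00425311  0.08779606]
top medium_jar [0.59945836 0.2660395  0.11775959] [-0.0046646  -0.00027623  0.11775834]
top narrow_jar [ 0.6099714  -0.09070107  0.13593638] [ 0.00612545 -0.00691032  0.13594774]
tin [ 0.5765 -0.2111  0.0286  0.0692  0.5764 -0.2108  0.0756]
timer [0.5489 0.4376 0.0301 0.0379 0.5482 0.4356 0.0566]
side wide_jar [0.6448912  0.10053221 0.08717506] [-0.00132077 -0.00022307  0.08717592]
side medium_jar [0.60064199 0.26790064 0.11713992] [-0.00343383  0.00451158  0.11713683]
side narrow_jar [ 0.61114529 -0.08791377  0.13555805] [0.0056223  0.01049516 0.13551581]
tin [ 0.5793 -0.2104  0.0287  0.067   0.5801 -0.2092  0.0737]
timer [0.5512 0.4388 0.0294 0.0372 0.5523 0.44   0.0542]
55.525
```

View pics/side4.png

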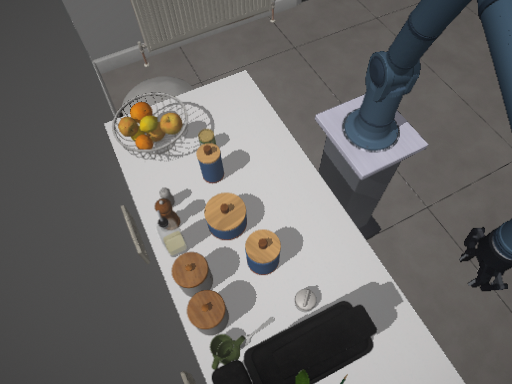

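The side view shows all three jars closed with level lids, at (225,210), (263,247) and (209,156). The tin at (207,136) and the timer at (306,298) are where they were, and the robot is clear.

```bash
python3 -c "
from cell import r
print(r.hand_in())"
```

```text
the job is handed in; nothing more can be done
None
```

I handed the job in at about 56 s of robot time: both capsules are in the wide jar, all three lids measured flat at seated height, and the tin and timer didn't move (no verdict came back).

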